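# Spot temperature check on a shut warming chamber

### The arm

A 7-joint arm with a two-finger parallel gripper is mounted at the origin on the work surface. World frame = base frame: x ahead of the robot, y to its left, z up, the work surface at z = 0. Lengths are in mm, angles in rad, forces in N, time in s.
With the tool pointing down it reaches from about 425 to 825 mm from the base axis. Payload 3.6 kg.
Tool frame: the origin (TCP) lies midway between the tips of the shut fingers; the grasp point (between the pads) lies 19 mm behind it; z points along the fingers, y is the line along which they close (so a half turn about z gives the same grasp; the last joint's range is limited). The gripper opens to 93 mm and grips with 3 to 60 N. Pads are 15 mm wide; open, the fingers measure 128 mm over their backs; the gripper's body (75 mm by 188 mm) begins 65 mm behind the grasp point.
Start: joints at [-1.268, 0.615, -0.013, 1.423, 0.008, 1.103, -0.04], TCP at [209.856, 615.161, 218.64] pointing down, gripper open.
Joint ranges: [-3.12, 3.12], [-0.3, 2.06], [-1.34, 1.32], [0.26, 2.42], [-1.36, 4.5], [0.01, 1.98], [-2.84, 2.84]. Speed limits (rad/s): [2.79, 2.79, 3.14, 3.14, 3.14, 3.14, 3.14].

### API

Orientations are given as a rotation vector (axis times angle).
In Python, from cell import * gives the robot as it stands. The module is installed in compiled form; this text tells all that it offers.
- The arm moves only by the tool jog_arm, never from a script. Its argument "deltas" is a list of rows, each an object with "linear": the shift along the world's x, y, z in cm, a list of three; "twist": the turn, a rotation vector about the world's x, y, z in degrees, a list of three. A call has exactly 5 rows; each row shifts and turns the commanded pose from where the row before left it; what a row does not reach is not made up. A row lasts 1/12 s, in which the tool goes at most 41.7 mm and 7.16 degrees, less where a joint would pass 70% of its speed; a pose out of reach is approached as far as the arm can. A call is refused whole if a number of a shift passes 4.17 or a number of a turn 7.16, either way. A call with a gripper value outside its range is refused whole. "gripper" is the closure, from 0 (fully open) to 1 (shut), set as the call begins (left out, the last holds). The fingers move at their own pace and stop on an object; "newtons" is the grip in N (left out, the last holds). Time passes only in rows, so rows that do not move let the fingers close, or fill a call up. It gives the time, the measured TCP pose, the force, the opening and the grip force at its end, in the units of the state.
- sense(): the state, without advancing time (a new reading comes with each control period).
- snapshot(name): name is "scene" or "side" or "wrist"; returns a dict with "frame" (480x640x3 uint8, blue, green, red), "intrinsics" (3x3 intrinsics, pixels), "R" (3x3) and "t" (3): a world point X has camera coordinates R X + t; the wrist camera has in their place "mount" (4x4, takes a point from camera to tool coordinates, whose origin is the TCP and whose axes are the flange's). Camera axes: x right, y down, z forward; pixel columns grow to the right and rows downward; lengths in mm; the calibration is good to about 2 mm. A picture is of the moment at which its call begins: read the wrist's pose just before it. There is no depth.
- sign_off(): hands the job in; it is judged then, once.
The state is a dict: "time": time; "q": joint angles; "joint_velocities": joint speeds; "tau": joint torques, N m; "ee_pos": TCP position; "eef_rot": TCP orientation; "wrist_force": force on the tool from outside, world axes, zero at the start; "torque": the same for the moment, N m; "grip_width": opening from 0.0 (shut) to 1.0 (fully open); "grasp_force": force on a finger pad.
Only numpy, scipy, OpenCV 4.12 (cv2) and the standard library are available. Lean on these libraries where they do the work, as an engineer would, in place of code of your own. Each camera call takes 0.05 s, during which the arm holds its last target. There are 200 camera calls.

### The job

Shut the grey lid of the loaded white warming chamber fully; only then take the yellow contact thermometer out of its blue stand and hold it, square to the sloping lid, with its copper tip on the black spot inside the orange ring, pressing lightly so that the spring tip goes about half-way in. Never press the thermometer hard against the chamber, and leave the bottles, jar, beaker and loose stones where they are. Finish while still holding the thermometer like that: do not let go or put it back.

Things in the scene. Friction and masses are not known exactly. Their poses are not given: they have to be found in the camera images.
- unit: White warming chamber, fixed to the bench, full of stones, 233 mm deep (own x, -0.108 to +0.125 m) and 210 mm wide (own y); origin at the centre of its underside, own -x is its low front (it faces roughly the robot), z up. Front wall 72 mm high, back 128 mm. Its grey lid, once shut, slopes 0.26 rad (15 deg) down towards own -x.
- lid (a joint): Hinge of the grey lid, rad: 0 = fully shut, grows as the front edge lifts; at most 1.5. The hinge line runs along the unit's y, 105 mm behind the unit's origin (own +x) and 130 mm above the bench. Stiff hinge: the lid stays where it is left and takes about 3 to 6 N at its front edge to push down. At joint value q the lid rises at q - 0.26 rad above level going from the hinge to its front edge.
- lid_hinge (a point): Middle of the lid's hinge line (moves with the lid's attitude: its y axis is the hinge axis, its -x points along the lid to the front edge, its z is square to the lid's outer face).
- lid_edge (a point): Middle of the lid's front edge on its outer (top) face, 215 mm from the hinge and 13 mm above the lid's underside plane; same axes as lid_hinge. The lid is 210 mm wide, 12 mm thick; a tab 60 mm wide, 8 mm thick, sticks out 16 mm more at the front.
- spot (a point): Centre of the marked spot on the lid's outer face: black disc 22 mm across inside an orange ring 36 mm across, 85 mm from the hinge along the lid and 40 mm to the unit's +y (left) of the middle. Flat, hard plastic. z axis: outward, square to the lid.
- stand: Blue stand block 90 x 90 x 55 mm high, fixed, with an 18 mm hole from top to bottom in its middle; origin at the centre of its underside.
- probe: Contact thermometer standing upright in the stand, 0.1 to 0.21 kg. Origin at the underside of its black collar (36 mm across, 5 mm thick), which rests on the stand's top; z runs up the handle. Yellow square handle 24 x 24 mm (sides along own x and y) from z = 5 to 105 mm; below the collar a steel sleeve 14 mm across down to z = -30 mm, then the spring tip.
- probe_tip (a joint): How far the copper spring tip is pushed in, m: 0 = fully out, 0.012 = bottomed. Takes 0.8 N to start and 0.4 N more per mm (3.2 N at half way).
- tip_end (a point): Very end of the round copper tip (ball 8 mm across), on the probe's axis at z = -45 mm of the probe when fully out; z axis along the probe's z.
- bottle_green: Bystander: pale, milky bottle with green cap, 60 mm across, 170 mm tall; origin at the centre of its underside.
- bottle_blue: Bystander: pale, milky bottle with blue cap, 64 mm across, 150 mm tall; origin at the centre of its underside.
- jar: Bystander: amber jar with red cap, 70 mm across, 90 mm tall; origin at the centre of its underside.
- beaker: Bystander: open glass beaker, 76 mm across, 100 mm tall; origin at the centre of its underside.
- stone_a: Bystander: tan round stone, 54 mm across, 22 mm thick; origin at the centre of its underside.
- stone_b: Bystander: brown round stone, 54 mm across, 22 mm thick; origin at the centre of its underside.
There are look-alikes about, which are no part of the job. Of the things like the stand, leave any that is green or pink; of the rest the larger one is meant.

How it is judged:
By the outcome, as a careful person would: the job done as asked, in the order asked, and still so for the second after the job is handed in, while the arm keeps its last pose, push and grip.
It also fails if it takes over 58 s, if anything falls off the work surface, if the arm or the gripper's body presses on something with over 40 N, if the wrist force passes 120 N, or if a joint passes its speed limit or range.

## Working session

There is one attempt and no reset: what is moved stays moved. The work goes in short steps, Python scripts to look and compute and a tool call to move; the robot and the scene stay as the last step left them, time stands still between calls to the robot, and variables do not carry over. Pictures are saved under pics/ and viewed, at most 10 in all, crops included, and the job is handed in when it is done.

Besides the shell and the picture viewer there is one more tool, called after ">>>" as a command line: name --argument value ..., lists and objects as JSON in quotes. jog_arm: Moves the arm, as the interface text tells. Its arguments: {"type":"object","properties":{"deltas":{"type":"array","items":{"type":"object","properties":{"linear":{"type":"array","items":{"type":"number"}},"twist":{"type":"array","items":{"type":"number"}}}}},"gripper":{"type":"number"},"newtons":{"type":"number"}},"required":["deltas"]}

```bash
mkdir -p pics; cat > h.py <<'E'
from cell import *
import numpy as np, cv2, pickle
from scipy.spatial.transform import Rotation as Rn
def grab(n,tag):
    s=sense(); d=snapshot(n); cv2.imwrite(f'pics/{tag}.png',d['frame'])
    if 'mount' in d:
        T=np.eye(4);T[:3,:3]=Rn.from_rotvec(s['eef_rot']).as_matrix();T[:3,3]=s['ee_pos']
        C=np.linalg.inv(T@np.array(d['mount'])); d['R']=C[:3,:3]; d['t']=C[:3,3]
    d={k:np.array(d[k]) for k in('frame','intrinsics','R','t')}
    pickle.dump(d,open(f'{tag}.pkl','wb')); return d
def load(tag): return pickle.load(open(f'{tag}.pkl','rb'))
def ray(d,uv):
    r=np.linalg.inv(d['intrinsics'])@[uv[0],uv[1],1]; r=d['R'].T@r
    return -d['R'].T@d['t'], r/np.linalg.norm(r)
def atz(d,uv,z):
    c,r=ray(d,uv); return c+r*(z-c[2])/r[2]
def tri(*obs):
    A=np.zeros((3,3));b=np.zeros(3);L=[]
    for d,uv in obs:
        c,r=ray(d,uv);P=np.eye(3)-np.outer(r,r);A+=P;b+=P@c;L.append((c,P))
    X=np.linalg.solve(A,b); return X,[float(np.linalg.norm(P@(X-c))) for c,P in L]
def proj(d,X):
    p=d['intrinsics']@(d['R']@np.array(X,float)+d['t']); return p[:2]/p[2]
E
python3 - <<'E'
from h import *
np.set_printoptions(precision=3,suppress=True)
for n in('scene','side','wrist'):
    d=grab(n,n+'0'); print(n,d['intrinsics'][0],d['intrinsics'][1],-d['R'].T@d['t'],d['R'][2])
print({k:np.round(v,3) for k,v in sense().items()})
E
```

```text
scene [532.265   0.    321.229] [  0.    532.265 238.731] [1221.483 -834.249  963.273] [-0.485  0.613 -0.624]
side [447.66    0.    313.375] [  0.   447.66 245.36] [434.276 670.729 872.007] [ 0.099 -0.654 -0.75 ]
wrist [370.149   0.    317.336] [  0.    370.149 243.899] [134.585 641.091 382.526] [ 0.272 -0.096 -0.957]
{'time': np.float64(0.15), 'q': array([-1.268,  0.616, -0.013,  1.425,  0.008,  1.103, -0.04 ]), 'joint_velocities': array([-0.   , -0.003,  0.001, -0.004, -0.   , -0.001, -0.002]), 'tau': array([  0.001, -45.935,   0.21 , -16.594,  -0.061,   0.018,   0.   ]), 'ee_pos': array([209.713, 614.615, 217.742]), 'eef_rot': array([-0.514, -3.099,  0.003]), 'wrist_force': array([-0.385,  0.27 ,  0.195]), 'torque': array([ 0.003, -0.03 , -0.011]), 'grasp_force': np.float64(0.0), 'grip_width': np.float64(1.001)}
```

View pics/scene0.png

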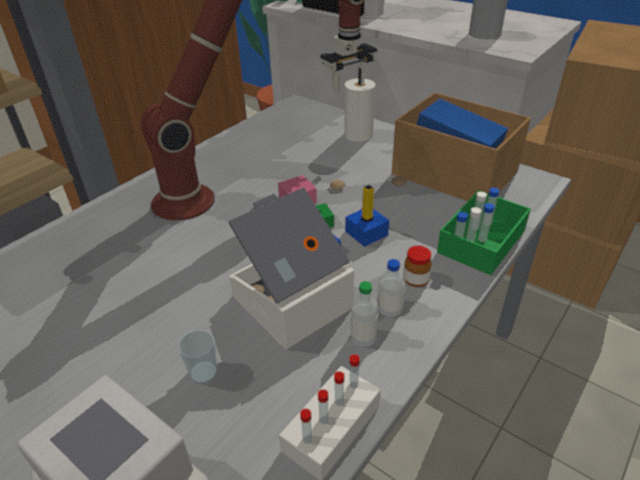

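View pics/side0.png

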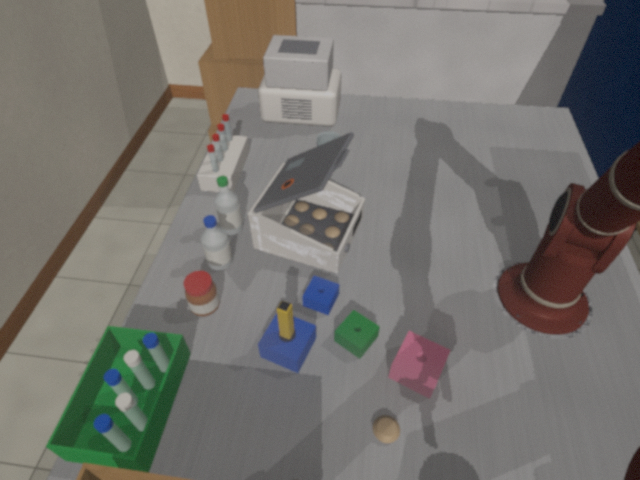

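Scene: the unit is at (295,260) with its lid half-open and the ring at (311,243). The yellow probe is in a blue block at (367,225), which is side (288,340).
Look-alikes in side: small blue block (321,295), green block (356,333), pink block (418,363). The yellow handle at (286,320) stands in the larger blue block, so that is the one I want. Next, a close crop to check this.

```bash
python3 - <<'E'
from h import *
a=load('side0')['frame'][125:375,235:375]; b=load('scene0')['frame'][180:345,225:400]
a=cv2.resize(a,None,fx=2.4,fy=2.4,interpolation=cv2.INTER_CUBIC); b=cv2.resize(b,None,fx=2.6,fy=2.6,interpolation=cv2.INTER_CUBIC)
o=np.zeros((600,800,3),np.uint8); o[:a.shape[0],:a.shape[1]]=a; o[:b.shape[0],340:340+b.shape[1]]=b[:, :460]
cv2.imwrite('pics/crop1.png',o)
E
```

```text
(no output)
```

View pics/crop1.png

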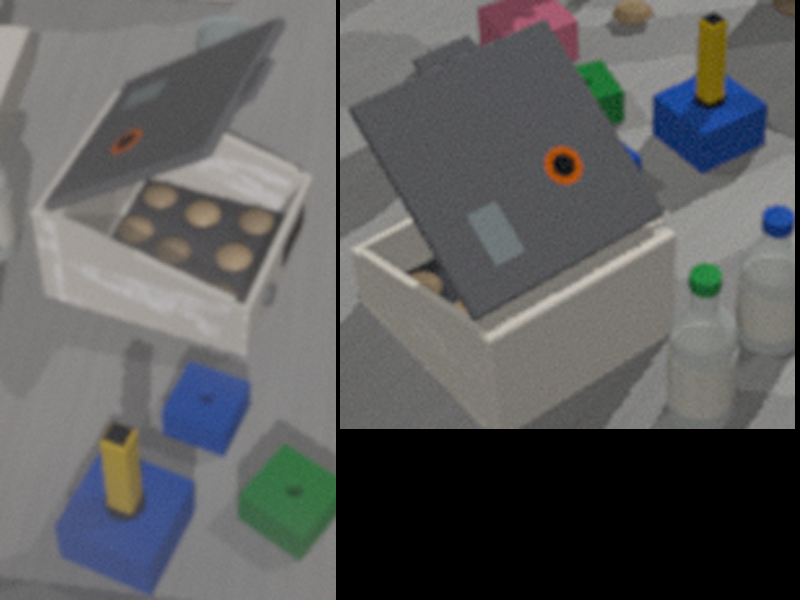

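```bash
cat > fit.py <<'E'
from h import *
from scipy.optimize import least_squares
np.set_printoptions(precision=1,suppress=True)
S=load('side0');C=load('scene0')
sp=lambda x,y:np.array([235+x/2.4-.3,125+y/2.4-.3]); cp=lambda x,y:np.array([225+(x-340)/2.6-.3,180+y/2.6-.3])
for n,a,b in(('probe top',sp(119,432),cp(713,17)),('collar',sp(126,505),cp(710,100)),('ring',sp(126,141),cp(564,166))):
    print(n,*tri((S,a),(C,b)))
def W(p,X):
    c,s=np.cos(p[2]),np.sin(p[2]);return np.array([p[0]+c*X[0]-s*X[1],p[1]+s*X[0]+c*X[1],X[2]])
def lid(p,L): # lid frame -> world ; front edge at -x
    a=p[3]-.26; c,s=np.cos(a),np.sin(a)
    return W(p,[105+c*L[0]+s*L[2],L[1],130-s*L[0]+c*L[2]])
obs=[(S,sp(126,141),'l',(-85,40,13)),(C,cp(564,166),'l',(-85,40,13)),
(S,sp(283,20),'l',(-215,-105,13)),(C,cp(353,108),'l',(-215,-105,13)),(S,sp(213,158),'l',(-215,105,8)),(C,cp(541,22),'l',(-215,105,13)),
(S,sp(245,352),'u',(-108,105,0)),(S,sp(48,297),'u',(125,105,0)),(S,sp(38,212),'u',(125,105,128)),(S,sp(310,178),'u',(-108,-105,72)),
(C,cp(487,342),'u',(125,-105,128)),(C,cp(497,428),'u',(125,-105,0)),(C,cp(672,232),'u',(125,105,128)),(C,cp(357,250),'u',(-108,-105,72))]
f=lambda p:np.concatenate([proj(d,lid(p,X) if k=='l' else W(p,X))-uv for d,uv,k,X in obs])
if __name__=='__main__':
    for y0 in(0,1.57,-1.57,3.1):
        r=least_squares(f,[600,0,y0,.8],loss='soft_l1')
        print(r.cost,r.x[:2],np.round(r.x[2:],3))
        if y0==0: print(r.fun.reshape(-1,2)); pb=r.x
    print('edge',lid(pb,(-215,0,13)),'spot',lid(pb,(-85,40,13)),'hinge',lid(pb,(0,0,0)))
    np.save('unit.npy',pb); p0=pb.copy();p0[3]=0
    print('shut: edge',lid(p0,(-215,0,13)),'spot',lid(p0,(-85,40,13)))
    print('bystanders jar', atz(S,(200,285),85),'stone',atz(S,(386,430),11),'small block',atz(S,(321,288),30))
E
python3 fit.py
```

```text
probe top [563.3 208.6 163.9] [1.4297168795077289, 1.429716879507652]
collar [563.3 210.1  54.3] [1.143101942195294, 1.1431019421953241]
ring [ 612.  -104.3  191.1] [1.1500199779682394, 1.1500199779682654]
20.34818300682481 [ 558.8 -132.6] [-0.2  0.9]
[[ 0.6  1.2]
 [-1.1 -0.1]
 [ 0.4 -0.4]
 [-2.5  0.2]
 [-0.8  0.2]
 [ 0.3 -1. ]
 [ 0.8  2.5]
 [-2.2  0.1]
 [-4.1  0.1]
 [ 0.9 -1. ]
 [ 0.3  0.4]
 [ 0.2  6. ]
 [ 1.8  0.2]
 [-3.2 -0.8]]
20.348183006824225 [ 558.8 -132.6] [-0.2  7.1]
20.3481830068209 [ 558.8 -132.6] [-0.2 38.6]
20.348183006821177 [ 558.8 -132.6] [ 12.3 -18. ]
edge [ 496.1 -117.8  262.9] spot [ 609.4 -103.5  189. ] hinge [ 661.  -156.8  130. ]
shut: edge [ 455.6 -108.2   87.3] spot [587.  -98.2 120.7]
bystanders jar [768.2 129.8  85. ] stone [349.4 359.6  11. ] small block [510.3  63.7  30. ]
```

Crop check: the yellow handle stands in the large blue block (side crop (125,505), top at 432). The small blue, green and pink blocks are empty. The triangulated heights (probe top 164 vs 160, collar 54 vs 55) agree with the text. I'll fly towards the stand for a closer look on the way.

>>> jog_arm --deltas '[{"linear": [1.8,-2.7,0.6]},{"linear": [1.8,-2.7,0.6]},{"linear": [1.8,-2.7,0.6]},{"linear": [1.8,-2.7,0.6]},{"linear": [1.8,-2.7,0.6]}]' --gripper 1

```text
invalid input at $.deltas[0]: expected keys linear, twist
```

>>> jog_arm --deltas '[{"linear": [1.8,-2.7,0.6]},{"linear": [1.8,-2.7,0.6]},{"linear": [1.8,-2.7,0.6]},{"linear": [1.8,-2.7,0.6]},{"linear": [1.8,-2.7,0.6]}]'

```text
invalid input at $.deltas[0]: expected keys linear, twist
```

>>> jog_arm --deltas '[{"linear": [1.8,-2.7,0.6]},{"linear": [1.8,-2.7,0.6]},{"linear": [1.8,-2.7,0.6]},{"linear": [0,0,0]},{"linear": [0,0,0]}]'

```text
invalid input at $.deltas[0]: expected keys linear, twist
```

```bash
python3 - <<'E'
from h import *
d=grab('wrist','w1'); s=sense(); print(s['time'],s['ee_pos'],s['eef_rot'])
print(np.load('unit.npy'),proj(d,[563,209,160]),proj(d,[563,209,57]))
E
```

```text
0.2 [209.7216753  614.7427914  217.95381331] [-5.14005115e-01 -3.09900715e+00  2.36345556e-03]
[ 5.58830578e+02 -1.32635499e+02 -2.32462780e-01  8.64709561e-01] [ 47.68307573 700.09789888] [104.5101435  580.88040961]
```

View pics/w1.png

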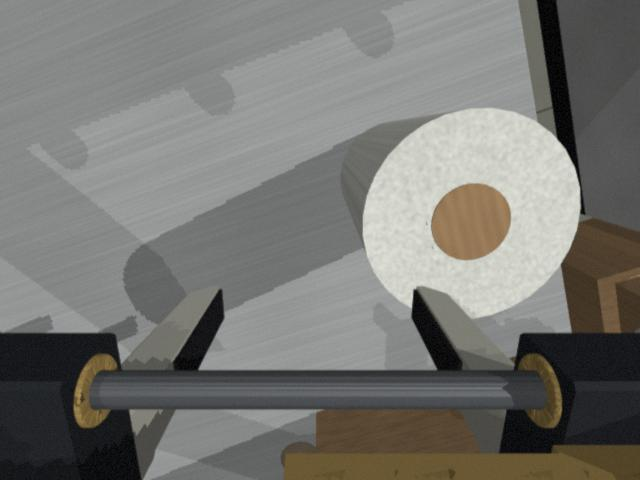

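The frame shows the start pose: a white paper roll at (470,215), on the +y/robot side of the fingers (rays to the right are +y). It is behind my direction of travel. The moves were refused because they lacked twists, so I'll resend them, rising first.

>>> jog_arm --deltas '[{"linear": [0,0,3],"twist": [0,0,0]},{"linear": [1.8,-2.7,1.5],"twist": [0,0,0]},{"linear": [1.8,-2.7,1.5],"twist": [0,0,0]},{"linear": [1.8,-2.7,1.5],"twist": [0,0,0]},{"linear": [1.8,-2.7,1.5],"twist": [0,0,0]}]' --gripper 1

```text
time: 0.62
ee_pos: [282.4, 505.8, 309.1]
eef_rot: [-0.513, -3.099, 0.001]
wrist_force: [0.2, 0.6, 0.7]
grip_width: 0.69
grasp_force: 0.0
```

>>> jog_arm --deltas '[{"linear": [2,-3,0],"twist": [0,0,0]},{"linear": [2,-3,0],"twist": [0,0,0]},{"linear": [2,-3,0],"twist": [0,0,0]},{"linear": [2,-3,0],"twist": [0,0,0]},{"linear": [2,-3,0],"twist": [0,0,0]}]'

```text
time: 1.03
ee_pos: [382.4, 355.5, 308.7]
eef_rot: [-0.514, -3.099, 0.0]
wrist_force: [0.6, 0.8, -0.0]
grip_width: 0.334
grasp_force: 0.0
```

>>> jog_arm --deltas '[{"linear": [2,-3,0],"twist": [0,0,0]},{"linear": [2,-3,0],"twist": [0,0,0]},{"linear": [2,-3,0],"twist": [0,0,0]},{"linear": [0,0,0],"twist": [0,0,0]},{"linear": [0,0,0],"twist": [0,0,0]}]'

```text
time: 1.45
ee_pos: [443.1, 264.7, 308.6]
eef_rot: [0.523, 3.097, -0.001]
wrist_force: [-0.6, 1.2, -0.2]
grip_width: 0.012
grasp_force: 0.0
```

```bash
python3 - <<'E'
from h import *
d=grab('wrist','w1'); s=sense(); print(s['time'],s['ee_pos'],s['eef_rot'],s['wrist_force'])
print(proj(d,[563,209,160]),proj(d,[563,209,57]))
E
```

```text
1.5 [441.82546486 266.91791084 308.54151551] [-5.16459395e-01 -3.09809327e+00 -4.57162333e-04] [-0.9364444   0.84402534  0.13833425]
[303.47464344 358.32314752] [306.54408454 309.83132265]
```

View pics/w1.png

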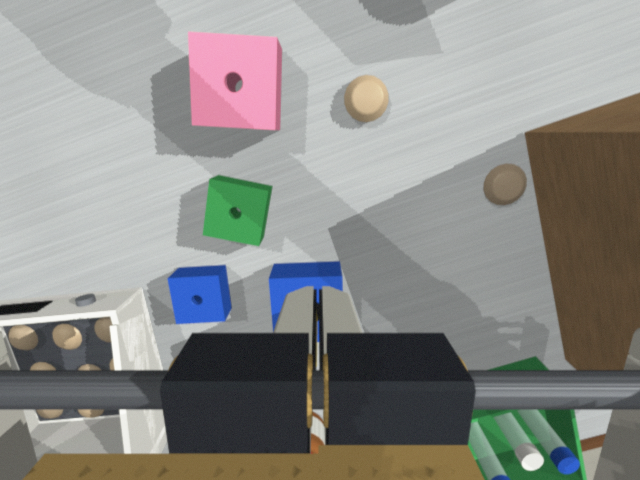

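The hand, now shut, hangs at the bottom centre. The meant stand's front edge runs (271,265)–(342,263), nearly square to the tool, with small blue at (200,297), green (237,212), pink (235,82) and stones at (367,98) and (505,184). Next I'll work out the lid-pushing arc.

```bash
python3 - <<'E'
from fit import *
p=np.load('unit.npy')
for q in np.linspace(p[3],0,10):
    p[3]=q; print(round(q,2),lid(p,(-198,0,13)))
E
```

```text
probe top [563.3 208.6 163.9] [1.4297168795077289, 1.429716879507652]
collar [563.3 210.1  54.3] [1.143101942195294, 1.1431019421953241]
ring [ 612.  -104.3  191.1] [1.1500199779682394, 1.1500199779682654]
0.86 [ 509.7 -121.   253.3]
0.77 [ 498.9 -118.4  237.8]
0.67 [ 489.6 -116.2  221.3]
0.58 [ 481.8 -114.4  204. ]
0.48 [ 475.8 -113.   186. ]
0.38 [ 471.4 -111.9  167.5]
0.29 [ 468.8 -111.3  148.6]
0.19 [ 467.9 -111.1  129.5]
0.1 [ 468.9 -111.3  110.5]
0.0 [ 471.6 -112.    91.7]
```

>>> jog_arm --deltas '[{"linear": [0.6,-3.5,0],"twist": [0,0,0]},{"linear": [0.6,-3.5,0],"twist": [0,0,0]},{"linear": [0.6,-3.5,0],"twist": [0,0,0]},{"linear": [0.6,-3.5,0],"twist": [0,0,0]},{"linear": [0.6,-3.5,0],"twist": [0,0,0]}]'

```text
time: 1.92
ee_pos: [471.3, 93.1, 308.6]
eef_rot: [-0.506, -3.1, -0.002]
wrist_force: [0.4, 0.6, 0.5]
grip_width: 0.006
grasp_force: 0.0
```

>>> jog_arm --deltas '[{"linear": [0.6,-3.5,0],"twist": [0,0,0]},{"linear": [0.6,-3.5,0],"twist": [0,0,0]},{"linear": [0.6,-3.5,0],"twist": [0,0,0]},{"linear": [0.6,-3.5,0],"twist": [0,0,0]},{"linear": [0.6,-3.5,0],"twist": [0,0,0]}]'

```text
time: 2.33
ee_pos: [502.3, -81.8, 308.6]
eef_rot: [-0.507, -3.1, -0.002]
wrist_force: [0.8, 0.1, -0.5]
grip_width: 0.002
grasp_force: 0.0
```

>>> jog_arm --deltas '[{"linear": [0,-3.4,0],"twist": [0,0,0]},{"linear": [0,0,-2],"twist": [0,0,0]},{"linear": [0,0,-1.5],"twist": [0,0,0]},{"linear": [-0.2,0,-1],"twist": [0,0,0]},{"linear": [-0.3,0,-1],"twist": [0,0,0]}]'

```text
time: 2.75
ee_pos: [496.5, -114.2, 253.0]
eef_rot: [-0.508, -3.097, -0.003]
wrist_force: [-3.8, 0.8, 5.2]
grip_width: 0.005
grasp_force: 2.5
```

>>> jog_arm --deltas '[{"linear": [-0.3,0,-1.6],"twist": [0,0,0]},{"linear": [-0.3,0,-1.6],"twist": [0,0,0]},{"linear": [-0.3,0,-1.6],"twist": [0,0,0]},{"linear": [-0.2,0,-1.6],"twist": [0,0,0]},{"linear": [-0.2,0,-1.6],"twist": [0,0,0]}]'

```text
time: 3.17
ee_pos: [484.1, -114.0, 173.1]
eef_rot: [-0.507, -3.1, -0.003]
wrist_force: [-0.7, 0.7, 2.2]
grip_width: 0.004
grasp_force: 1.0
```

>>> jog_arm --deltas '[{"linear": [-0.1,0,-1.4],"twist": [0,0,0]},{"linear": [0,0,-1.4],"twist": [0,0,0]},{"linear": [0,0,-1.2],"twist": [0,0,0]},{"linear": [0,0,-1],"twist": [0,0,0]},{"linear": [0,0,-0.8],"twist": [0,0,0]}]'

```text
time: 3.58
ee_pos: [483.0, -114.1, 114.8]
eef_rot: [-0.508, -3.099, -0.003]
wrist_force: [-1.0, 1.4, 1.9]
grip_width: 0.004
grasp_force: 1.0
```

>>> jog_arm --deltas '[{"linear": [0,0,-0.6],"twist": [0,0,0]},{"linear": [0,0,-0.5],"twist": [0,0,0]},{"linear": [0,0,-0.4],"twist": [0,0,0]},{"linear": [0,0,-0.2],"twist": [0,0,0]},{"linear": [0,0,0],"twist": [0,0,0]}]'

```text
time: 4.0
ee_pos: [483.0, -116.9, 98.5]
eef_rot: [0.514, 3.099, -0.0]
wrist_force: [0.9, 0.5, -0.1]
grip_width: 0.006
grasp_force: 0.0
```

>>> jog_arm --deltas '[{"linear": [0,0,-0.1],"twist": [0,0,0]},{"linear": [0,0,-0.1],"twist": [0,0,0]},{"linear": [0,0,-0.1],"twist": [0,0,0]},{"linear": [0,0,0],"twist": [0,0,0]},{"linear": [0,0,0],"twist": [0,0,0]}]'

```text
time: 4.42
ee_pos: [483.3, -117.1, 96.7]
eef_rot: [0.514, 3.098, 0.0]
wrist_force: [-1.0, 1.1, 7.5]
grip_width: 0.004
grasp_force: 3.8
```

>>> jog_arm --deltas '[{"linear": [0,0,-0.1],"twist": [0,0,0]},{"linear": [0,0,-0.1],"twist": [0,0,0]},{"linear": [0,0,0],"twist": [0,0,0]},{"linear": [0,0,0],"twist": [0,0,0]},{"linear": [0,0,0],"twist": [0,0,0]}]'

```text
time: 4.83
ee_pos: [483.4, -117.2, 96.3]
eef_rot: [0.515, 3.097, 0.001]
wrist_force: [-3.5, 2.0, 20.0]
grip_width: 0.007
grasp_force: 10.0
```

```bash
python3 - <<'E'
from h import *
grab('scene','scene1');grab('side','side1');s=sense();print(s['ee_pos'],s['wrist_force'])
E
```

```text
[ 483.3682165  -117.16639175   96.31771426] [-4.24098564  2.24841846 19.70569452]
```

>>> jog_arm --deltas '[{"linear": [0,0,3],"twist": [0,0,0]},{"linear": [0,0,4],"twist": [0,0,0]},{"linear": [0,0,4],"twist": [0,0,0]},{"linear": [0,0,4],"twist": [0,0,0]},{"linear": [1.0,3,1],"twist": [0,0,0]}]'

```text
time: 5.35
ee_pos: [493.8, -95.2, 260.2]
eef_rot: [0.532, 3.084, -0.009]
wrist_force: [0.9, -1.2, -0.4]
grip_width: 0.002
grasp_force: 0.0
```

>>> jog_arm --deltas '[{"linear": [1.1,3.4,1.2],"twist": [0,0,0]},{"linear": [1.1,3.4,1.2],"twist": [0,0,0]},{"linear": [1.1,3.4,1.2],"twist": [0,0,0]},{"linear": [1.1,3.4,1.2],"twist": [0,0,0]},{"linear": [1.1,3.4,1.2],"twist": [0,0,0]}]' --gripper 0

```text
time: 5.77
ee_pos: [547.7, 84.2, 314.2]
eef_rot: [-0.515, -3.099, 0.001]
wrist_force: [0.2, 0.2, -1.2]
grip_width: 0.318
grasp_force: 0.0
```

>>> jog_arm --deltas '[{"linear": [1.1,3.2,0],"twist": [0,0,0]},{"linear": [1.1,3.2,0],"twist": [0,0,0]},{"linear": [1.0,2.4,0],"twist": [0,0,0]},{"linear": [1,2,0],"twist": [0,0,0]},{"linear": [0,0,0],"twist": [0,0,0]}]'

```text
time: 6.18
ee_pos: [589.8, 197.0, 312.0]
eef_rot: [-0.502, -3.099, -0.004]
wrist_force: [0.6, -0.4, 0.2]
grip_width: 0.672
grasp_force: 0.0
```

```bash
python3 - <<'E'
from h import *
d=grab('wrist','w2'); s=sense(); print(s['time'],s['ee_pos'],s['eef_rot'],s['wrist_force'])
print(proj(d,[563,209,160]),proj(d,[563,209,57]))
c=grab('scene','scene2')
a=cv2.resize(d['frame'][60:360,140:440],None,fx=1.33,fy=1.33); b=cv2.resize(c['frame'][180:345,225:400],None,fx=2.28,fy=2.28)
o=np.zeros((400,800,3),np.uint8);o[:399,:399]=a;o[:b.shape[0],400:400+b.shape[1]]=b;cv2.imwrite('pics/crop2.png',o);print(b.shape)
E
```

```text
6.2333 [589.5292828  193.62424307 312.21283771] [-5.07337663e-01 -3.09832003e+00  6.32314692e-04] [-1.02652978 -1.25599114  0.80029147]
[319.87684555 194.05236045] [319.13788241 179.68741523]
(376, 399, 3)
```

View pics/crop2.png

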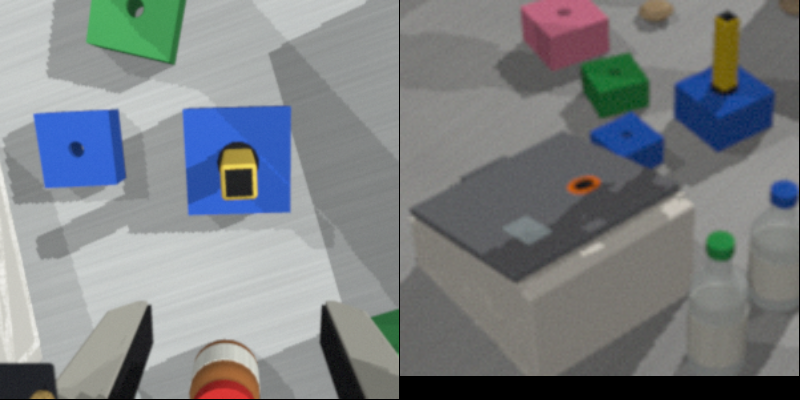

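```bash
cat > ring.py <<'E'
from h import *
def ring(d,tag=''):
    hsv=cv2.cvtColor(d['frame'],cv2.COLOR_BGR2HSV)
    m=cv2.inRange(hsv,(4,190,120),(17,255,255))
    n,l,st,ce=cv2.connectedComponentsWithStats(m)
    out=[]
    for i in range(1,n):
        if st[i,4]>15:
            pts=np.argwhere(l==i)[:,::-1].astype(np.float32)
            h=cv2.convexHull(pts); M=cv2.moments(h)
            if M['m00']>0: out.append((st[i,4],round(M['m10']/M['m00'],1),round(M['m01']/M['m00'],1)))
    return sorted(out)[::-1][:4]
E
python3 - <<'E'
from ring import *
np.set_printoptions(precision=1,suppress=True)
grab('side','side2')
for t in('scene2','side2','scene0','side0','w2'): print(t,ring(load(t)))
S=load('side0');C=load('scene0');w=load('w2')
a=(235+119/2.4-.3,125+432/2.4-.3);b=(225+373/2.6-.3,180+17/2.6-.3)
print(tri((S,a),(C,b),(w,(319.7,196.8))), tri((S,a),(w,(319.7,196.8))),atz(w,(319.7,196.8),160),atz(w,(319,180.3),55))
E
```

```text
scene2 [(np.int32(34), 305.2, 260.9)]
side2 []
scene0 [(np.int32(82), 310.5, 243.1)]
side0 []
w2 []
(array([563.8, 208.4, 164. ]), [1.7852888373629405, 1.1346202182737275, 0.7498222221591855]) (array([563.2, 208.3, 164.7]), [1.2316944528768292, 1.2316944528767897]) [565.2 208.1 160. ] [563.8 208.6  55. ]
```

>>> jog_arm --deltas '[{"linear": [-0.8,0.5,-3],"twist": [0,0,0]},{"linear": [-0.8,0.5,-3],"twist": [0,0,0]},{"linear": [-0.9,0.5,-3],"twist": [0,0,0]},{"linear": [0,0,-2],"twist": [0,0,0]},{"linear": [0,0,0],"twist": [0,0,0]}]'

```text
time: 6.75
ee_pos: [561.2, 203.5, 199.6]
eef_rot: [-0.515, -3.09, 0.009]
wrist_force: [-0.6, -1.0, -0.4]
grip_width: 1.0
grasp_force: 0.0
```

>>> jog_arm --deltas '[{"linear": [0,0,0],"twist": [0,0,0]},{"linear": [0,0,0],"twist": [0,0,0]},{"linear": [0,0,0],"twist": [0,0,0]},{"linear": [0,0,0],"twist": [0,0,0]},{"linear": [0,0,0],"twist": [0,0,0]}]'

```text
time: 7.17
ee_pos: [565.7, 206.1, 204.9]
eef_rot: [0.514, 3.097, 0.002]
wrist_force: [0.2, 0.7, -0.6]
grip_width: 0.999
grasp_force: 0.0
```

```bash
python3 - <<'E'
from h import *
s=sense();R=Rn.from_rotvec(s['eef_rot']).as_matrix();print(s['ee_pos'],s['grip_width'],R.round(3))
# offset of probe in tool axes
print((R.T@(np.array([564,208.5,100])-s['ee_pos'])).round(1))
E
```

```text
[565.69031591 206.0529566  204.93660331] 0.9994637944066306 [[-0.946  0.323  0.002]
 [ 0.323  0.946  0.001]
 [-0.002  0.001 -1.   ]]
[  2.6   1.6 104.9]
```

>>> jog_arm --deltas '[{"linear": [-0.17,0.24,-2.5],"twist": [0,0,0]},{"linear": [0,0,-2.5],"twist": [0,0,0]},{"linear": [0,0,-2.5],"twist": [0,0,0]},{"linear": [0,0,-2],"twist": [0,0,0]},{"linear": [0,0,-1.4],"twist": [0,0,0]}]'

```text
time: 7.58
ee_pos: [562.5, 208.4, 93.0]
eef_rot: [-0.514, -3.098, 0.002]
wrist_force: [1.6, 0.3, -0.4]
grip_width: 1.0
grasp_force: 0.0
```

>>> jog_arm --deltas '[{"linear": [0,0,0],"twist": [0,0,0]},{"linear": [0,0,0],"twist": [0,0,0]},{"linear": [0,0,0],"twist": [0,0,0]},{"linear": [0,0,0],"twist": [0,0,0]},{"linear": [0,0,0],"twist": [0,0,0]}]' --gripper 1 --newtons 30

```text
time: 8.0
ee_pos: [564.1, 208.9, 96.1]
eef_rot: [0.514, 3.097, 0.002]
wrist_force: [0.3, 0.4, 0.8]
grip_width: 0.69
grasp_force: 0.0
```

>>> jog_arm --deltas '[{"linear": [0,0,0],"twist": [0,0,0]},{"linear": [0,0,0],"twist": [0,0,0]},{"linear": [0,0,0],"twist": [0,0,0]},{"linear": [0,0,0],"twist": [0,0,0]},{"linear": [0,0,0],"twist": [0,0,0]}]'

```text
time: 8.42
ee_pos: [563.1, 208.6, 94.7]
eef_rot: [-0.514, -3.099, 0.0]
wrist_force: [0.3, -0.3, 0.1]
grip_width: 0.335
grasp_force: 0.0
```

>>> jog_arm --deltas '[{"linear": [0,0,0],"twist": [0,0,0]},{"linear": [0,0,0],"twist": [0,0,0]},{"linear": [0,0,0],"twist": [0,0,0]},{"linear": [0,0,0],"twist": [0,0,0]},{"linear": [0,0,0],"twist": [0,0,0]}]'

```text
time: 8.83
ee_pos: [563.1, 208.5, 94.6]
eef_rot: [-0.514, -3.099, 0.0]
wrist_force: [-0.9, 1.3, -0.3]
grip_width: 0.265
grasp_force: 29.3
```

>>> jog_arm --deltas '[{"linear": [0,0,1],"twist": [0,0,0]},{"linear": [0,0,1.5],"twist": [0,0,0]},{"linear": [0,0,2],"twist": [0,0,0]},{"linear": [0,0,2],"twist": [0,0,0]},{"linear": [0,0,2],"twist": [0,0,0]}]'

```text
time: 9.25
ee_pos: [562.7, 208.4, 180.7]
eef_rot: [-0.514, -3.098, 0.001]
wrist_force: [-0.8, 0.7, -1.7]
grip_width: 0.263
grasp_force: 29.3
```

>>> jog_arm --deltas '[{"linear": [0,0,3],"twist": [0,0,0]},{"linear": [0,0,3],"twist": [0,0,0]},{"linear": [0,0,3],"twist": [0,0,0]},{"linear": [0,0,3],"twist": [0,0,0]},{"linear": [0,0,1],"twist": [0,0,0]}]'

```text
time: 9.67
ee_pos: [564.9, 208.9, 315.0]
eef_rot: [0.513, 3.092, 0.007]
wrist_force: [1.1, 0.3, -1.2]
grip_width: 0.263
grasp_force: 29.3
```

```bash
python3 - <<'E'
from h import *
s=sense();print(s['time'],s['ee_pos'],s['grip_width'],s['wrist_force'],s['torque'],s['eef_rot'])
p=np.load('unit.npy');p[3]=0
yaw=p[2];n=Rn.from_euler('z',yaw).apply([-np.sin(.26),0,np.cos(.26)]);print('n',n)
R=Rn.from_rotvec(s['eef_rot']).as_matrix();z=R[:,2]
ax=np.cross(z,-n);print('turn axis deg',np.degrees(np.arcsin(np.linalg.norm(ax))*ax/np.linalg.norm(ax)))
E
```

```text
9.6667 [564.88911952 208.92413722 315.03498363] 0.2626405406461221 [ 1.10763589  0.31671138 -1.19457892] [ 0.0488151  -0.05706228  0.02283672] [0.51312684 3.09173548 0.00693438]
n [-0.2501656   0.05922487  0.96638998]
turn axis deg [ -3.60467925 -14.0289103   -0.0733724 ]
```

>>> jog_arm --deltas '[{"linear": [0.5,-3.2,0],"twist": [0,0,0]},{"linear": [0.5,-3.2,0],"twist": [0,0,0]},{"linear": [0.5,-3.2,0],"twist": [0,0,0]},{"linear": [0.5,-3.2,0],"twist": [0,0,0]},{"linear": [0.5,-3.2,0],"twist": [0,0,0]}]'

```text
time: 10.08
ee_pos: [587.4, 47.0, 308.6]
eef_rot: [-0.513, -3.097, 0.001]
wrist_force: [-0.3, 0.1, -1.6]
grip_width: 0.262
grasp_force: 29.3
```

>>> jog_arm --deltas '[{"linear": [0.5,-3.2,0],"twist": [0,0,0]},{"linear": [0.5,-3.2,0],"twist": [0,0,0]},{"linear": [0.5,-3.2,0],"twist": [0,0,0]},{"linear": [0,0,0],"twist": [0,0,0]},{"linear": [0,0,0],"twist": [0,0,0]}]'

```text
time: 10.5
ee_pos: [602.3, -50.8, 308.5]
eef_rot: [-0.523, -3.095, 0.003]
wrist_force: [-0.3, 0.6, -2.1]
grip_width: 0.257
grasp_force: 29.3
```

```bash
python3 - <<'E'
from ring import *
d=grab('wrist','w3'); s=sense(); print(s['time'],s['ee_pos'],s['eef_rot'],s['joint_velocities'].round(3)); print(ring(d))
E
```

```text
10.55 [602.46573941 -47.81324608 308.51169258] [-5.16455480e-01 -3.09634480e+00 -6.37213656e-04] [-0.037 -0.003 -0.04  -0.003 -0.007  0.001 -0.001]
[]
```

>>> jog_arm --deltas '[{"linear": [0.5,-3.2,0],"twist": [0,0,0]},{"linear": [0.5,-3.2,0],"twist": [0,0,0]},{"linear": [0,0,0],"twist": [0,0,0]},{"linear": [0,0,0],"twist": [0,0,0]},{"linear": [0,0,0],"twist": [0,0,0]}]'

```text
time: 10.97
ee_pos: [613.1, -108.9, 309.0]
eef_rot: [-0.51, -3.098, -0.003]
wrist_force: [-0.8, 0.7, -0.6]
grip_width: 0.26
grasp_force: 29.3
```

```bash
python3 - <<'E'
from ring import *
d=grab('wrist','w4'); s=sense(); print(s['time'],s['ee_pos'],s['eef_rot'],s['joint_velocities'].round(3)); print(ring(d))
E
```

```text
11.0167 [ 613.2369105  -108.35668165  309.13815991] [-0.50805058 -3.09895654 -0.0035861 ] [-0.007 -0.004 -0.002 -0.001  0.005 -0.002  0.003]
[]
```

View pics/w4.png

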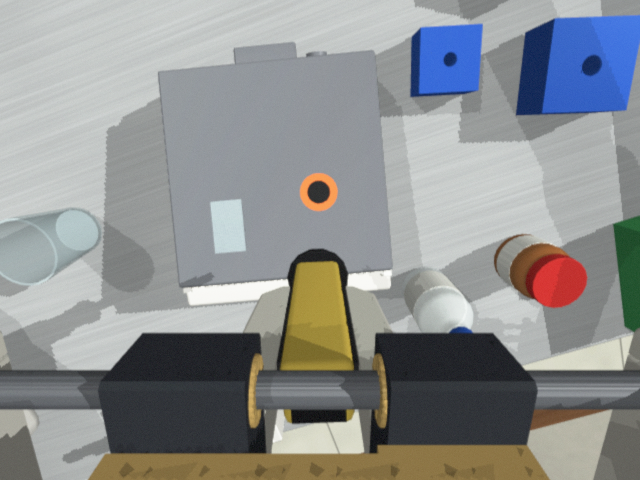

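w4 shows the shut lid square-on: ring at (318,191), front corners (159,72) and (374,51), tab at (265,52). The probe is held upright in the fingers with its collar at (318,268), and the stand's hole at (592,65) is empty. I'll refit the unit's pose and the spot from two wrist views and the scene view.

```bash
sed -i 's/(4,190,120),(17,255,255)/(5,120,150),(16,255,255)/' ring.py; cat > spot.py <<'E'
from ring import *
from fit import W,lid
from scipy.optimize import least_squares
np.set_printoptions(precision=2,suppress=True)
w3,w4,C=load('w3'),load('w4'),load('scene2')
def near(d,g): return min(ring(d),key=lambda r:np.hypot(r[1]-g[0],r[2]-g[1]))[1:]
p=np.load('unit.npy');p[3]=0;X=lid(p,(-85,40,13))
o=[(w3,near(w3,proj(w3,X))),(w4,near(w4,(318,191)))]; oc=(C,near(C,(305,261)))
print([a[1] for a in o],oc[1],[proj(a[0],X) for a in o],'tri',tri(*o),tri(*o,oc))
g=cv2.cvtColor(w4['frame'],cv2.COLOR_BGR2GRAY)
cn=cv2.cornerSubPix(g,np.float32([[159,72],[374,51]]).reshape(-1,1,2),(6,6),(-1,-1),(3,30,.01)).reshape(-1,2);print(cn)
obs=[(d,u,(-85,40,13)) for d,u in o+[oc]]+[(w4,cn[0],(-215,-105,13)),(w4,cn[1],(-215,105,13))]
f=lambda v:np.concatenate([proj(d,lid([*v[:3],v[3]],L))-u for d,u,L in obs])
for free in(0,1):
    r=least_squares((lambda v:f([*v,0])) if not free else f,p[:3+free]);print(r.x,r.fun)
    v=np.append(r.x,0)[:4];print('spot',lid(v,(-85,40,13)))
    if not free: np.save('unit2.npy',v)
E
python3 spot.py | tail -n +4
```

```text
[(266.7, 221.5), (318.3, 191.5)] (301.9, 262.0) [array([266.3 , 219.27]), array([318.46, 189.09])] tri (array([589.6 , -99.19, 118.24]), [0.07386362932799706, 0.07386362932826565]) (array([ 587.28, -100.87,  119.86]), [2.9292072586023945, 2.6500643923569442, 5.57148935043776])
[[157.31  71.06]
 [375.63  53.44]]
[ 562.47 -134.     -0.25] [-0.53  2.21 -0.2   2.23  3.77 -0.06 -1.01 -1.33  0.47 -3.1 ]
spot [591.13 -99.96 120.71]
[ 560.86 -134.07   -0.25   -0.03] [-0.8   0.47 -0.81  0.64  3.37  0.63  1.49 -0.42 -0.92 -1.5 ]
spot [ 589.9  -100.14  117.99]
```

```bash
python3 - <<'E' | tail -n +4
from fit import *
w4=load('w4'); s=sense();R=Rn.from_rotvec(s['eef_rot']).as_matrix();T=s['ee_pos'];print(T)
a=np.linspace(0,2*np.pi,73);c=np.array([proj(w4,T+R@[18*np.cos(t),18*np.sin(t),34.7]) for t in a]);print('collar top circle u',c[:,0].min(),c[:,0].max(),'v',c[:,1].min())
b=np.array([proj(w4,T+R@[18*np.cos(t),18*np.sin(t),39.7]) for t in a]);print('bottom',b[:,0].min(),b[:,0].max(),b[:,1].min())
g=w4['frame'].max(axis=2); m=(g<45); m[300:]=0;m[:225]=0
ys,xs=np.nonzero(m[:, 270:370]);print('seen rows',ys.min(),'cols',270+xs.min(),270+xs.max(), [(y,270+np.nonzero(m[y,270:370])[0].min(),270+np.nonzero(m[y,270:370])[0].max()) for y in range(ys.min(),285,4) if m[y,270:370].any()])
n=Rn.from_euler('z',-.25).apply([-np.sin(.26),0,np.cos(.26)]);sp=np.array([589.3,-99.2,120])
ax=np.cross(R[:,2],-n);print('n',n.round(3),'turn',np.degrees(np.arcsin(np.linalg.norm(ax))*ax/np.linalg.norm(ax)).round(2),'go',(sp+n*(84.7+25)-T).round(1))
E
```

```text
[ 613.2 -108.4  309.1]
collar top circle u 286.43174427391943 348.7112867195582 v 246.33610974194596
bottom 287.11361342866724 348.03002958910156 243.78359591209087
seen rows 250 cols 288 346 [(250, np.int64(309), np.int64(324)), (254, np.int64(301), np.int64(334)), (258, np.int64(296), np.int64(338)), (262, np.int64(293), np.int64(342)), (266, np.int64(291), np.int64(343)), (270, np.int64(290), np.int64(345)), (274, np.int64(289), np.int64(346)), (278, np.int64(288), np.int64(346)), (282, np.int64(290), np.int64(345))]
n [-0.2  0.1  1. ] turn [ -3.8 -14.5  -0. ] go [-51.3  16.1 -83.1]
```

>>> jog_arm --deltas '[{"linear": [-1.06,0.32,-1.6],"twist": [-0.76,-2.9,0]},{"linear": [-1.06,0.32,-1.6],"twist": [-0.76,-2.9,0]},{"linear": [-1.06,0.32,-1.6],"twist": [-0.76,-2.9,0]},{"linear": [-1.06,0.32,-1.6],"twist": [-0.76,-2.9,0]},{"linear": [-1.06,0.32,-1.6],"twist": [-0.76,-2.9,0]}]'

```text
time: 11.43
ee_pos: [559.6, -92.5, 229.4]
eef_rot: [0.465, 2.84, -0.032]
wrist_force: [0.7, 0.8, -1.6]
grip_width: 0.262
grasp_force: 29.3
```

>>> jog_arm --deltas '[{"linear": [0,0,0],"twist": [0,0,0]},{"linear": [0,0,0],"twist": [0,0,0]},{"linear": [0,0,0],"twist": [0,0,0]},{"linear": [0,0,0],"twist": [0,0,0]},{"linear": [0,0,0],"twist": [0,0,0]}]'

```text
time: 11.85
ee_pos: [562.4, -95.4, 231.1]
eef_rot: [0.47, 2.839, -0.035]
wrist_force: [0.1, -0.3, -1.7]
grip_width: 0.261
grasp_force: 29.3
```

```bash
cat > chk.py <<'E'
from ring import *
import sys
np.set_printoptions(precision=2,suppress=True)
t=sys.argv[1]; S=grab('side','side'+t);C=grab('scene','scene'+t);w=grab('wrist','w'+t);s=sense()
R=Rn.from_rotvec(s['eef_rot']).as_matrix();T=s['ee_pos'];n=Rn.from_euler('z',-.25).apply([-np.sin(.26),0,np.cos(.26)])
tip=T+R[:,2]*84.7;sp=np.array([587.5,-99.4,120.5]);e=tip-sp
ax=np.cross(R[:,2],-n)
print(s['time'],'T',T,'grip',s['grip_width'],'tilt err deg',np.degrees(ax),'along n',e@n,'lateral',e-n*(e@n),'F',s['wrist_force'],'F.n',s['wrist_force']@n)
o=np.zeros((400,800,3),np.uint8)
for i,(d,k) in enumerate(((S,5),(C,5))):
    u=proj(d,(tip+sp)/2).round().astype(int);print('crop',u-40,'tip',proj(d,tip),'spot',proj(d,sp))
    o[:,400*i:400*i+400]=cv2.resize(d['frame'][u[1]-40:u[1]+40,u[0]-40:u[0]+40],(400,400),interpolation=cv2.INTER_CUBIC)
cv2.imwrite(f'pics/chk{t}.png',o)
E
python3 chk.py 5
```

```text
12.0 T [561.14 -95.64 230.17] grip 0.2612770888128337 tilt err deg [0.13 0.13 0.02] along n 28.093879041957912 lateral [ 1.92 -3.61  0.73] F [-0.66  0.33 -2.18] F.n -1.9189625165075745
crop [259 164] tip [299.78 199.32] spot [297.97 208.17]
crop [263 217] tip [302.04 252.04] spot [304.64 261.3 ]
```

View pics/chk5.png

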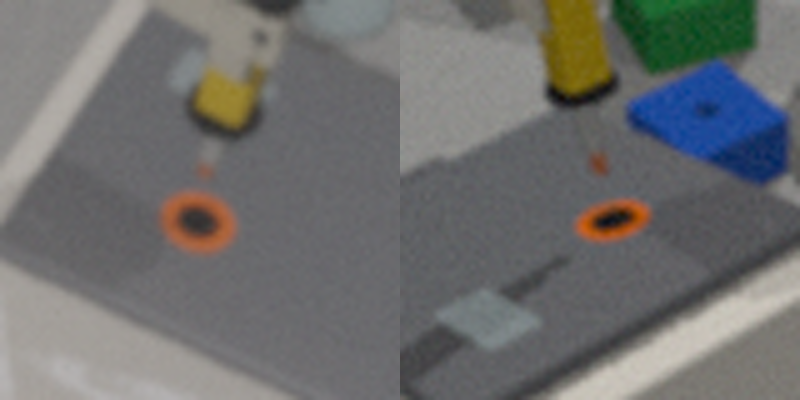

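Left (side) crop: tip end at (207,178), ring centre (199,222). Right (scene) crop: tip end at (201,174) and ring centre (213,220) in its own half. I'll triangulate both to get their relative offset.

```bash
python3 - <<'E'
from h import *
np.set_printoptions(precision=2,suppress=True)
S,C=load('side5'),load('scene5');P=lambda o,x,y:(o[0]+x/5-.4,o[1]+y/5-.4)
t,_=tri((S,P((259,164),207,176)),(C,P((263,217),201,172)));r,_=tri((S,P((259,164),199,222)),(C,P((263,217),213,220)))
n=Rn.from_euler('z',-.25).apply([-np.sin(.26),0,np.cos(.26)]);e=t-r
print(t,_,r,'e',e,'along',e@n,'lat',e-n*(e@n)); 
for i in range(4): s=sense();print(s['ee_pos'])
E
```

```text
[582.43 -99.63 150.94] [0.9341314666723727, 0.9341314666724235] [587.04 -98.02 121.89] e [-4.61 -1.62 29.05] along 29.118248519935303 lat [ 2.64 -3.47  0.91]
[561.14 -95.64 230.17]
[561.14 -95.64 230.17]
[561.14 -95.64 230.17]
[561.14 -95.64 230.17]
```

>>> jog_arm --deltas '[{"linear": [-0.23,0.35,-0.08],"twist": [0,0,0]},{"linear": [0.17,-0.04,-0.64],"twist": [0,0,0]},{"linear": [0.17,-0.04,-0.64],"twist": [0,0,0]},{"linear": [0.16,-0.05,-0.64],"twist": [0,0,0]},{"linear": [0,0,0],"twist": [0,0,0]}]'

```text
time: 12.42
ee_pos: [562.0, -93.2, 207.6]
eef_rot: [0.472, 2.846, -0.035]
wrist_force: [0.3, -0.0, -2.1]
grip_width: 0.258
grasp_force: 29.3
```

>>> jog_arm --deltas '[{"linear": [0,0,0],"twist": [0,0,0]},{"linear": [0,0,0],"twist": [0,0,0]},{"linear": [0,0,0],"twist": [0,0,0]},{"linear": [0,0,0],"twist": [0,0,0]},{"linear": [0,0,0],"twist": [0,0,0]}]'

```text
time: 12.83
ee_pos: [563.0, -93.3, 209.9]
eef_rot: [0.471, 2.842, -0.035]
wrist_force: [-0.3, -0.2, -1.4]
grip_width: 0.261
grasp_force: 29.3
```

```bash
python3 chk.py 6; python3 -c "
from h import *
F=[]
for i in range(6): snapshot('side');s=sense();F.append(np.r_[s['wrist_force'],s['ee_pos']].round(1))
print(np.array(F))"
```

```text
12.9833 T [562.89 -93.27 209.82] grip 0.2622938214947897 tilt err deg [0.11 0.08 0.02] along n 8.139598892662326 lateral [-1.37  0.06 -0.36] F [-0.46 -0.76 -0.46] F.n -0.3753691085005816
crop [259 167] tip [299.21 206.19] spot [297.97 208.17]
crop [264 220] tip [303.57 258.27] spot [304.64 261.3 ]
[[ 7.000e-01  6.000e-01 -1.900e+00  5.629e+02 -9.320e+01  2.098e+02]
 [ 3.000e-01  4.000e-01 -1.500e+00  5.629e+02 -9.320e+01  2.097e+02]
 [-1.200e+00  2.000e-01 -1.100e+00  5.629e+02 -9.320e+01  2.097e+02]
 [-1.000e+00 -1.000e-01 -2.200e+00  5.629e+02 -9.330e+01  2.097e+02]
 [-0.000e+00 -2.000e-01 -2.200e+00  5.629e+02 -9.320e+01  2.097e+02]
 [-4.000e-01 -7.000e-01 -2.200e+00  5.629e+02 -9.320e+01  2.097e+02]]
```

View pics/chk6.png

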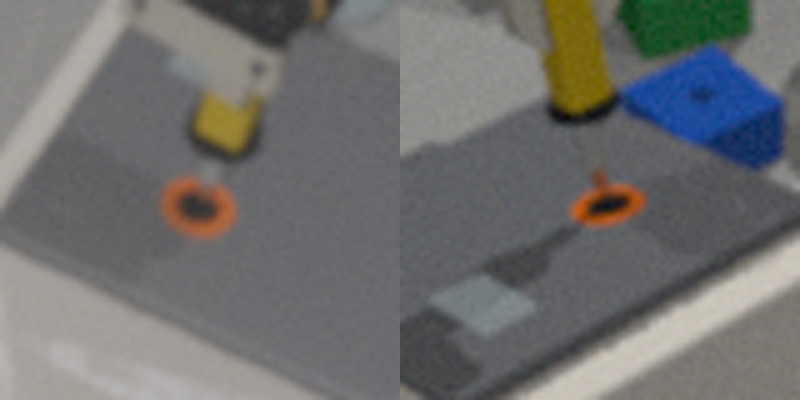

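The tip hangs just above the black disc in both views: side crop (205,190) over ring (199,208), scene crop (201,180) over ring (208,205). I'll nudge it 1.4 mm and approach along the lid normal.

>>> jog_arm --deltas '[{"linear": [0.14,0,0.03],"twist": [0,0,0]},{"linear": [0.06,-0.01,-0.23],"twist": [0,0,0]},{"linear": [0.06,-0.02,-0.23],"twist": [0,0,0]},{"linear": [0.05,-0.01,-0.22],"twist": [0,0,0]},{"linear": [0,0,0],"twist": [0,0,0]}]'

```text
time: 13.7
ee_pos: [565.6, -93.6, 202.4]
eef_rot: [0.472, 2.843, -0.035]
wrist_force: [0.2, 0.4, -1.6]
grip_width: 0.261
grasp_force: 29.3
```

>>> jog_arm --deltas '[{"linear": [0,0,0],"twist": [0,0,0]},{"linear": [0,0,0],"twist": [0,0,0]},{"linear": [0,0,0],"twist": [0,0,0]},{"linear": [0,0,0],"twist": [0,0,0]},{"linear": [0,0,0],"twist": [0,0,0]}]'

```text
time: 14.12
ee_pos: [566.0, -93.6, 203.2]
eef_rot: [0.471, 2.842, -0.035]
wrist_force: [-1.5, 0.8, -1.9]
grip_width: 0.259
grasp_force: 29.3
```

```bash
cat > rd.py <<'E'
from h import *
np.set_printoptions(precision=2,suppress=True)
n=Rn.from_euler('z',-.25).apply([-np.sin(.26),0,np.cos(.26)]);F=[];P=[]
for i in range(10): snapshot('side');s=sense();F.append(s['wrist_force']);P.append(s['ee_pos'])
F=np.array(F);R=Rn.from_rotvec(s['eef_rot']).as_matrix();T=np.mean(P,0);e=T+R[:,2]*84.7-[587.5,-99.4,120.5]
print(s['time'],'F',F.mean(0),'F.n',(F@n).mean(),(F@n).std(),'T',T,'along',e@n,'lat',e-n*(e@n),'tilt',np.degrees(np.cross(R[:,2],-n)),'q',s['grip_width'],s['grasp_force'])
E
python3 rd.py
```

```text
14.6167 F [ 0.01  0.02 -2.12] F.n -2.0465889309614544 0.22569417830869176 T [565.97 -93.63 203.18] along 0.9306648524880827 lat [-0.11  0.15 -0.04] tilt [0.11 0.07 0.02] q 0.2614257513250484 29.276743233203888
```

>>> jog_arm --deltas '[{"linear": [0.025,-0.006,-0.1],"twist": [0,0,0]},{"linear": [0.025,-0.006,-0.1],"twist": [0,0,0]},{"linear": [0.025,-0.006,-0.1],"twist": [0,0,0]},{"linear": [0,0,0],"twist": [0,0,0]},{"linear": [0,0,0],"twist": [0,0,0]}]'

```text
time: 15.03
ee_pos: [566.9, -93.8, 200.3]
eef_rot: [0.471, 2.842, -0.035]
wrist_force: [-1.3, 1.1, -0.5]
grip_width: 0.261
grasp_force: 29.3
```

```bash
python3 rd.py
```

```text
15.5333 F [-0.49 -0.02 -0.37] F.n -0.2339172371123181 0.47150666650881023 T [566.83 -93.84 200.26] along -2.112884154676506 lat [ 0.01  0.13 -0.01] tilt [0.11 0.08 0.02] q 0.2601446504338592 29.277121424674988
```

>>> jog_arm --deltas '[{"linear": [0.03,-0.008,-0.11],"twist": [0,0,0]},{"linear": [0.03,-0.008,-0.11],"twist": [0,0,0]},{"linear": [0.03,-0.008,-0.12],"twist": [0,0,0]},{"linear": [0,0,0],"twist": [0,0,0]},{"linear": [0,0,0],"twist": [0,0,0]}]'

```text
time: 15.95
ee_pos: [567.7, -94.1, 196.8]
eef_rot: [0.471, 2.842, -0.035]
wrist_force: [-0.6, 1.3, 1.4]
grip_width: 0.262
grasp_force: 29.3
```

```bash
python3 rd.py; python3 rd.py; python3 chk.py 7
```

```text
16.45 F [-0.48  0.    0.99] F.n 1.0746739771664675 0.39854109750179956 T [567.7  -94.08 196.84] along -5.653843612311042 lat [ 0.    0.12 -0.01] tilt [0.12 0.08 0.02] q 0.26084299551938733 29.277411103248596
16.95 F [-0.4  -0.15  1.05] F.n 1.1007789198133366 0.5439779306988821 T [567.69 -94.07 196.79] along -5.698777846707973 lat [-0.02  0.14 -0.02] tilt [0.11 0.08 0.02] q 0.26080752018553854 29.27745759487152
17.1 T [567.7  -94.06 196.78] grip 0.26434348046960227 tilt err deg [0.11 0.08 0.02] along n -5.707198136725967 lateral [-0.02  0.15 -0.01] F [-0.33 -0.07  0.74] F.n 0.7963625189005169
crop [258 169] tip [297.5 209.7] spot [297.97 208.17]
crop [265 222] tip [305.13 263.29] spot [304.64 261.3 ]
```

View pics/chk7.png

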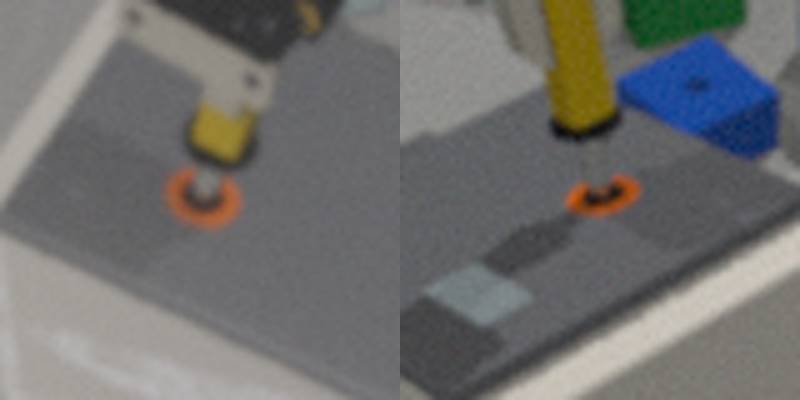

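The net push is about 3.1 N, which is roughly 5.9 mm of tip travel. The tip sits on the black disc in both crops (side (203,198), scene (603,192)), and the tilt error is about 0.1°. Handing in.

```bash
python3 -c "
from cell import *
print(sign_off())"
```

```text
the job is handed in; nothing more can be done
None
```

I shut the lid fully, took the thermometer from the large blue stand and handed the job in still holding it square to the lid, its tip on the black spot and pressed in about 6 mm (about 3.1 N), at 17 s of the 58 s allowed; the hand-in returned no verdict.

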